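# Lock the watch-case clamp with its retaining pin

## Robot

A 6-joint arm with a two-finger parallel gripper is mounted at the origin on a cart in front of the work surface, level with it; the furniture and walls round the work are solid. World frame = base frame: x ahead of the robot, y to its left, z up, the work surface at z = 0. Lengths are in mm, angles in rad, forces in N, time in s.
With the tool pointing down it reaches from about 275 to 750 mm from the base axis. Payload 10.2 kg.
Tool frame: the origin (TCP) lies at the very end of the fingers, on their centre line; the grasp point (between the pads) lies 19 mm behind it; z points along the fingers, y is the line along which they close (so a half turn about z gives the same grasp; the last joint's range is limited). The gripper opens to 85 mm and grips with 20 to 120 N. Pads are 22 mm wide; open, the fingers measure 114 mm over their backs; the gripper's body (76 mm by 85 mm) begins 54 mm behind the grasp point. The pads swing forward as they close: fully open they stand 13 mm farther back than shut.
Start: joints at [-1.327, 0.313, 1.498, -0, 1.331, -0.223], TCP at [236.255, -468.844, 231.294] pointing down, gripper open.
Joint ranges: [-2.94, 2.94], [-0.97, 2.17], [0.19, 2.56], [-1.23, 4.37], [0.02, 3.11], [-2.88, 2.88]. Speed limits (rad/s): [2.39, 2.39, 3.01, 3.14, 3.14, 3.14].

## Interface

Orientations are given as a unit quaternion [w, x, y, z].
In Python, from rig import * gives the robot as it stands. The module is installed in compiled form; this text tells all that it offers.
- The arm moves only by the shell command python3 -m crank 'ROWS' [FORCE]. ROWS is JSON, a list that holds one entry, the list of rows, each a list of 7 numbers: the shift along the tool's x, y, z in units of 25 mm (1.0 is 25 mm), then the turn, a rotation vector about the tool's x, y, z in units of 8 degrees (1.0 is 8 degrees), then the finger opening in mm, from 0 to 85.4. A call has exactly 8 rows; each row shifts and turns the commanded pose from where the row before left it, along the tool's axes as they then stand; what a row does not reach is not made up. A row lasts 1/10 s, in which the tool goes at most 50 mm and 8.59 degrees, less where a joint would pass 70% of its speed; a pose out of reach is approached as far as the arm can. A call is refused whole if a number of a shift passes 1 or a number of a turn 1, either way. A call with a gripper value outside its range is refused whole. The fingers move at their own pace and stop on an object; FORCE is the grip in N (left out, the last holds). Time passes only in rows, so rows that do not move let the fingers close, or fill a call up. It gives the time, the measured TCP pose, the force, the opening and the grip force at its end, in the units of the state.
- sense(): the state, without advancing time (a new reading comes with each control period).
- capture(name): name is "side" or "top"; returns the picture (400x640x3 uint8, blue, green, red); there is no depth.
- camera_model(name): a dict with "fx", "fy", "cx", "cy" (pixels), "k1" (the pictures are not rectified: a ray, as slopes to the right and down, at radius r is drawn at 1 + k1 r^2 times it, then the intrinsics apply), "world_from_camera" (4x4, takes a point from camera to world coordinates). Camera axes: x right, y up, looking along -z (the intrinsics and any distortion apply to the point x, -y, -z); pixel columns grow to the right and rows downward; lengths in mm; the calibration is good to about 2 mm. A picture is of the moment at which its call begins. camera_model takes no time and is no camera call.
- finish_job(): hands the job in; it is judged then, once.
The state is a dict: "time_s": time; "joints": joint angles; "dq": joint speeds; "tau": joint torques, N m; "eef_pos": TCP position; "ee_rot": TCP orientation; "force": force on the tool from outside, world axes, zero at the start; "wrist_torque": the same for the moment, N m; "grip_width": opening from 0.0 (shut) to 1.0 (fully open); "grip_force": force on a finger pad.
Only numpy, scipy, OpenCV 4.12 (cv2) and the standard library are available. Lean on these libraries where they do the work, as an engineer would, in place of code of your own. Each camera call takes 0.05 s, during which the arm holds its last target. There are 200 camera calls.

## Task

The bar of the watch-case clamp has been swung into its fork. Take the longer of the two retaining pins from the wooden pin stand and push it down through the hole of the fork and the eye of the bar, until its collar sits on the fork; then let go. Leave the shorter pin in the stand.

Things in the scene. Friction and masses are not known exactly. Their poses are not given: they have to be found in the camera images.
- long_pin: Longer of two upright steel retaining pins in the stand. Origin: centre of its foot, z up along it. Shank 14 mm wide, 44 mm long, lowest 9 mm tapered to 8 mm; then a collar 28 mm across (z 44 to 48 mm) and a grooved round grip 22 mm across (z 48 to 76 mm). 60 g, stands loosely, may lean a few degrees.
- short_pin: Shorter pin, in the stand's other hole; same grip and collar, but the shank is only 24 mm long, so its grip stands 20 mm lower. Origin: centre of its foot, z up.
- pin_stand: Fixed wooden block 50 x 140 x 24 mm (x, y, z); origin: centre of its underside. Two holes 18 mm deep (floor 6 mm above the bench) at y = -40 and +40 mm, one pin in each; which pin is where varies.
- fork_hole (a point): Mouth centre of the vertical 20 mm hole in the fork's top (44 x 50 mm, 56 mm above bench; 4 mm bevel); z up, pivot 130 mm away at -y. Fixed grey clamp base 80 x 215 mm, aluminium bar over a watch. Hole goes through upper jaw (14 mm), the bar's 20 mm eye (16 mm gap; up to 2.6 mm off, the tapered pin shifts it easily) and lower jaw (16 mm). Fully home, the long pin's foot is 44 mm below this point.
Not all that is in view belongs to the job. Leave any green or yellow look-alike of the long_pin alone.

How it is judged (in metres and radians):
On the way:
1. the long pin is lifted out of the stand (height (world z) of long_pin above 0.03 m), for 0.1 s.
At the end, for the whole second after the job is handed in: The long pin stands at rest in the fork: its foot at least 39 mm below the hole's mouth (44 mm when fully home), within 12 mm of the hole's axis and within 0.2 rad of upright. The short pin is still in its hole in the stand (foot below 16 mm, within 55 mm of the stand's centre) (z of long_pin in the frame of fork_hole below -0.039 m and horizontal distance between long_pin and fork_hole below 0.012 m and angle between long_pin's own z axis and vertical below 0.2 rad and linear speed of long_pin below 0.02 m/s and horizontal distance between short_pin and pin_stand below 0.055 m and height (world z) of short_pin below 0.016 m); the robot touches nothing.
It fails at once if the short pin is pulled out of the stand (height (world z) of short_pin above 0.028 m).
It also fails if it takes over 42 s, if anything falls off the work surface, if the arm or the gripper's body presses on something with over 40 N, if the wrist force passes 120 N, or if a joint passes its speed limit or range.

## Working session

There is one attempt and no reset: what is moved stays moved. The work goes in short steps, Python scripts to look and compute and a shell command to move; the robot and the scene stay as the last step left them, time stands still between calls to the robot, and variables do not carry over. Pictures are saved under pics/ and viewed, at most 10 in all, crops included, and the job is handed in when it is done.

```bash
mkdir -p pics; cat > h.py <<'E'
from rig import *
import numpy as np, cv2
def ray(cam,u,v):
    m=camera_model(cam); x=(u-m["cx"])/m["fx"]; y=(v-m["cy"])/m["fy"]
    rd=np.hypot(x,y); r=rd
    for _ in range(30): r=rd/(1+m["k1"]*r*r)
    s=r/rd if rd else 1
    T=np.array(m["world_from_camera"]); return T[:3,3],T[:3,:3]@np.array([x*s,-y*s,-1])
def onz(cam,u,v,z):
    o,d=ray(cam,u,v); return o+d*(z-o[2])/d[2]
def proj(cam,P):
    m=camera_model(cam);T=np.array(m["world_from_camera"]);p=T[:3,:3].T@(np.array(P)-T[:3,3])
    x,y=p[0]/-p[2],-p[1]/-p[2];k=1+m["k1"]*(x*x+y*y)
    return np.array([m["fx"]*x*k+m["cx"],m["fy"]*y*k+m["cy"]])
def two(c1,p1,c2,p2):
    o1,d1=ray(c1,*p1);o2,d2=ray(c2,*p2)
    t=np.linalg.lstsq(np.c_[d1,-d2],o2-o1,rcond=None)[0]
    a,b=o1+d1*t[0],o2+d2*t[1]; return (a+b)/2,np.linalg.norm(a-b)
E
python3 - <<'E'
from h import *
for n in("top","side"):
    cv2.imwrite(f"pics/{n}0.png",capture(n)); m=camera_model(n); print(n,{k:np.round(v,3).tolist() for k,v in m.items()})
print(sense())
E
```

```text
top {'fx': 453.426, 'fy': 453.426, 'cx': 323.811, 'cy': 198.081, 'k1': -0.09, 'world_from_camera': [[-0.03, 0.978, -0.207, 356.351], [-1.0, -0.03, 0.0, -207.573], [-0.006, 0.207, 0.978, 971.265], [0.0, 0.0, 0.0, 1.0]]}
side {'fx': 394.382, 'fy': 394.382, 'cx': 323.409, 'cy': 199.901, 'k1': -0.004, 'world_from_camera': [[0.949, 0.183, -0.259, 305.015], [-0.316, 0.589, -0.744, -869.037], [0.017, 0.787, 0.616, 579.841], [0.0, 0.0, 0.0, 1.0]]}
{'time_s': 0.1, 'joints': array([-1.32739772e+00,  3.13370017e-01,  1.49835620e+00,  1.64734455e-05,
        1.33100205e+00, -2.23384752e-01]), 'dq': array([ 9.13811439e-04, -6.34958288e-04, -2.23612813e-03,  5.40783741e-05,
        3.12888524e-04, -1.93133861e-03]), 'tau': array([ 1.55330756e-03, -4.12903512e+01, -2.60140264e+01, -2.01218827e-04,
        3.07578826e-03, -1.07661805e-06]), 'eef_pos': array([ 236.2020598 , -468.60852971,  230.8064481 ]), 'ee_rot': array([-5.67860147e-04,  9.72887866e-01,  2.31276627e-01,  2.31760639e-06]), 'force': array([ 0.11684449, -0.13098219,  0.12358938]), 'wrist_torque': array([-0.06327086, -0.00671691, -0.0053042 ]), 'grip_force': 0.0, 'grip_width': 0.999162685583622}
```

View pics/top0.png

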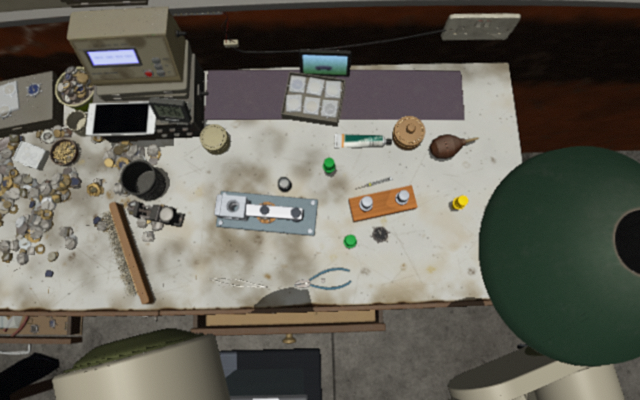

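View pics/side0.png

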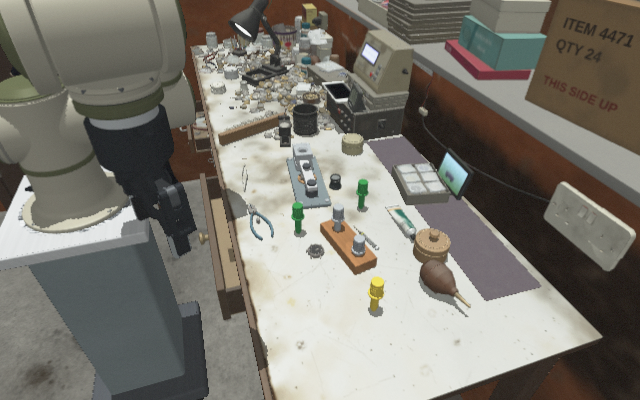

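The top view shows the clamp at about (267,213) and the stand at (382,203), with pins at (366,203) and (403,197). The side view shows the pins at (338,215) and (358,243). I'll zoom in on both.

```bash
python3 - <<'E'
from h import *
t=cv2.imread("pics/top0.png")[175:250,205:425]; s=cv2.imread("pics/side0.png")[135:280,270:390]
a=cv2.resize(t,None,fx=3.6,fy=3.6,interpolation=cv2.INTER_CUBIC);b=cv2.resize(s,None,fx=4,fy=4,interpolation=cv2.INTER_CUBIC)
cv2.imwrite("pics/t1.png",a);cv2.imwrite("pics/s1.png",b)
print(proj("top",[236,-468,231]),proj("side",[236,-468,231]))
E
```

```text
[493.24631004 364.29259678] [165.85415478 240.48854481]
```

View pics/t1.png

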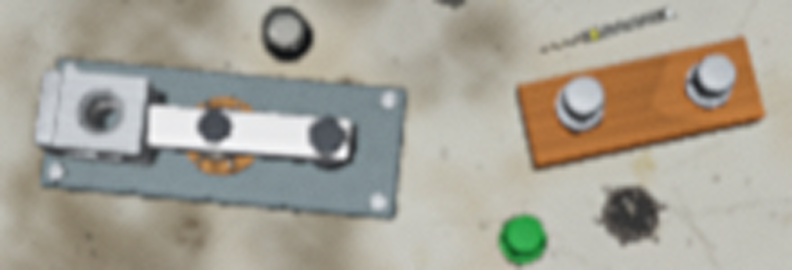

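View pics/s1.png

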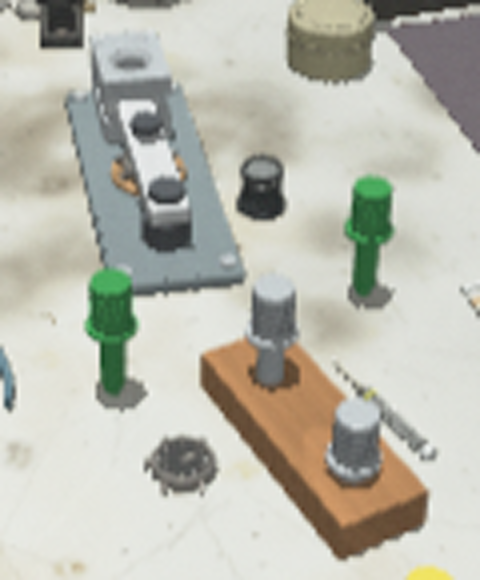

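The long pin is the one nearer the clamp: its shank shows in the side crop, with its cap at crop (274,285) and the hole mouth at (130,62). In the top crop the cap is at (584,97) and the hole at (101,112).

```bash
python3 - <<'E'
from h import *
f=lambda x,y,k,a,b:(a+(x+.5)/k-.5,b+(y+.5)/k-.5)
T=lambda x,y:f(x,y,3.6,205,175); S=lambda x,y:f(x,y,4,270,135)
for n,t,s,z in(("long",(585,97),(274,286),82),("short",(717,74),(357,410),62),("hole",(101,111),(130,62),56)):
    print(n,[np.round(q,1) for q in two("top",T(*t),"side",S(*s))],onz("top",*T(*t),z).round(1),onz("side",*S(*s),z).round(1))
# top: fork top face corners, base corners, stand corners
for n,z,c in(("fork",56,[(53,73),(148,76),(145,150),(50,147)]),("bolts",8,[(66,67),(389,99),(378,203),(54,172)]),("bar",45,[(214,125),(328,137)]),("stand",24,[(517,87),(743,38),(764,116),(534,167)])):
    p=np.array([onz("top",*T(*q),z) for q in c]);print(n,p.round(1)[:,:2].tolist(),p.mean(0).round(1))
im=cv2.imread("pics/top0.png");h=cv2.cvtColor(im,cv2.COLOR_BGR2HSV)
m=cv2.inRange(h,(5,110,90),(20,255,255));m[:175]=0;m[235:]=0;m[:,:340]=0;m[:,425:]=0
r=cv2.minAreaRect(cv2.findNonZero(m));print(r,[onz("top",*q,24).round(1).tolist() for q in cv2.boxPoints(r)])
E
```

```text
long [array([ 535.9, -294.6,   80.5]), np.float64(1.2)] [ 535.  -294.4   82. ] [ 535.8 -296.4   82. ]
short [array([ 550.5, -372.7,   61.3]), np.float64(0.7)] [ 550.  -372.5   62. ] [ 550.6 -373.4   62. ]
hole [array([540.6, -18.4,  52.3]), np.float64(1.4)] [540.6 -19.2  56. ] [538.2 -24.3  56. ]
fork [[563.8, 9.0], [560.3, -46.2], [517.1, -44.8], [520.5, 10.0]] [540.4 -18.   56. ]
bolts [[578.2, 12.5], [552.3, -183.5], [489.4, -175.4], [513.8, 18.7]] [533.4 -81.9   8. ]
bar [[532.5, -82.8], [523.5, -148.7]] [ 528.  -115.8   45. ]
stand [[553.9, -260.0], [579.7, -396.4], [531.8, -405.6], [505.7, -268.0]] [ 542.8 -332.5   24. ]
((382.4449768066406, 202.94677734375), (23.53720474243164, 65.13092803955078), 77.73522186279297) [[554.9, -259.7, 24.0], [581.1, -398.2, 24.0], [530.4, -405.3, 24.0], [504.9, -268.3, 24.0]]
```

```bash
python3 - <<'E'
from h import *
for z in(400,500,600,700,800): print(z,[onz("top",u,v,z)[:2].round(0).tolist() for u,v in((590,255),(480,255),(590,365),(590,147))],proj("side",[*onz("top",520,255,z)]).round(0))
E
```

```text
400 [[391.0, -550.0], [398.0, -403.0], [255.0, -533.0], [537.0, -572.0]] [281.  94.]
500 [[385.0, -490.0], [390.0, -369.0], [272.0, -476.0], [506.0, -509.0]] [260. -13.]
600 [[379.0, -430.0], [383.0, -335.0], [290.0, -419.0], [474.0, -445.0]] [ 235. -136.]
700 [[373.0, -370.0], [376.0, -301.0], [308.0, -362.0], [442.0, -381.0]] [ 207. -281.]
800 [[367.0, -310.0], [369.0, -266.0], [326.0, -305.0], [411.0, -317.0]] [ 174. -451.]
```

```bash
python3 - <<'E'
from h import *
cv2.imwrite("pics/c.png",cv2.resize(cv2.imread("pics/top0.png")[120:400,360:],None,fx=2,fy=2,interpolation=cv2.INTER_CUBIC))
E
```

```text
(no output)
```

View pics/c.png

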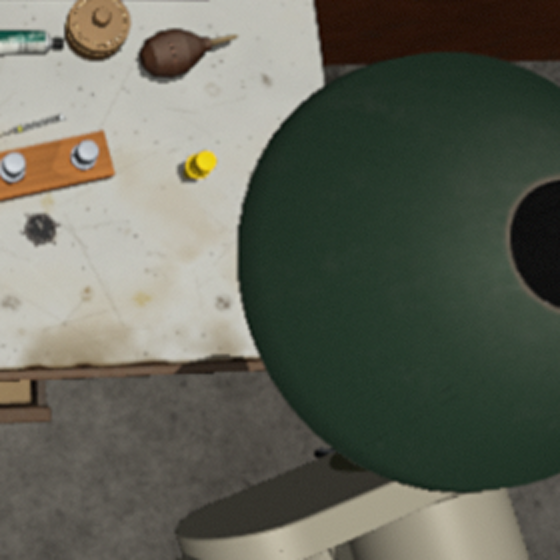

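A pendant lamp shade hangs above the start pose, at about (385,-480) if it is 500 mm up. I'll swing left and away from it first, then reach out.

```bash
python3 -m crank '[[[0.776,-0.829,0.25,0,0,0,50],[0.776,-0.829,0.25,0,0,0,50],[0.776,-0.829,0.25,0,0,0,50],[0.776,-0.829,0.25,0,0,0,50],[0.776,-0.829,0.25,0,0,0,50],[0.776,-0.829,0.25,0,0,0,50],[0.776,-0.829,0.25,0,0,0,50],[0.776,-0.829,0.25,0,0,0,50]]]' 40
```

```text
time_s: 0.9
eef_pos: [300.3, -249.7, 180.9]
ee_rot: [-0.0, 0.973, 0.231, -0.0]
force: [1.0, -0.6, 0.3]
grip_width: 0.581
grip_force: 0.0
```

```bash
python3 -m crank '[[[0.951,0.729,0.305,0,0,0,50],[0.951,0.729,0.305,0,0,0,50],[0.951,0.729,0.305,0,0,0,50],[0.951,0.729,0.305,0,0,0,50],[0.951,0.729,0.305,0,0,0,50],[0.951,0.729,0.305,0,0,0,50],[0.951,0.729,0.305,0,0,0,50],[0.951,0.729,0.305,0,0,0,50]]]'
python3 - <<'E'
from h import *
s=sense();print(s["eef_pos"],s["force"])
a=capture("side");cv2.imwrite("pics/s2.png",cv2.resize(a[100:300,220:440],None,fx=2.7,fy=2.7))
E
```

```text
time_s: 1.7
eef_pos: [536.8, -295.5, 119.5]
ee_rot: [-0.0, 0.973, 0.231, -0.0]
force: [-0.6, 0.6, 0.4]
grip_width: 0.582
grip_force: 0.0
[ 536.76879317 -295.48635433  119.46054678] [-0.6214547   0.56549122  0.37834135]
```

View pics/s2.png

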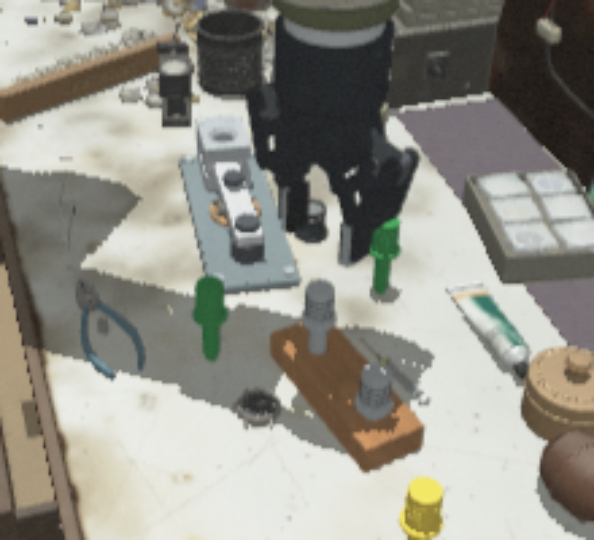

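The fingers, at crop (295,215) and (345,250), straddle the long pin at (318,290). I'll go down and close.

```bash
python3 -m crank '[[[0,-0.012,0.6,0,0,0,50],[0,-0.012,0.6,0,0,0,50],[0,-0.012,0.6,0,0,0,50],[0,-0.012,0.6,0,0,0,50],[0,0,0,0,0,0,50],[0,0,0,0,0,0,18],[0,0,0,0,0,0,15],[0,0,0,0,0,0,15]]]' 40
```

```text
time_s: 2.55
eef_pos: [535.5, -294.8, 61.3]
ee_rot: [0.001, 0.973, 0.231, 0.0]
force: [-0.0, -0.4, 2.3]
grip_width: 0.239
grip_force: 39.1
```

```bash
python3 -m crank '[[[0,0,0,0,0,0,15],[0,0,0,0,0,0,15],[0,0,0,0,0,0,15],[0,0,0,0,0,0,15],[0,0,0,0,0,0,15],[0,0,0,0,0,0,15],[0,0,0,0,0,0,15],[0,0,0,0,0,0,15]]]' 50
```

```text
time_s: 3.35
eef_pos: [535.6, -294.7, 61.3]
ee_rot: [0.001, 0.973, 0.231, 0.001]
force: [-0.3, 1.0, 5.3]
grip_width: 0.238
grip_force: 48.9
```

```bash
python3 -m crank '[[[0,0,-0.5,0,0,0,15],[0,0,-0.6,0,0,0,15],[0,0,-0.6,0,0,0,15],[0,0,-0.6,0,0,0,15],[0,0,-0.6,0,0,0,15],[0,0,-0.6,0,0,0,15],[0,0,0,0,0,0,15],[0,0,0,0,0,0,15]]]'
python3 - <<'E'
from h import *
s=sense();print(s["eef_pos"],s["grip_width"])
a=capture("side");cv2.imwrite("pics/s3.png",cv2.resize(a[100:300,220:440],None,fx=2.7,fy=2.7));cv2.imwrite("pics/s3f.png",a)
E
```

```text
time_s: 4.15
eef_pos: [535.0, -294.3, 147.7]
ee_rot: [-0.0, 0.973, 0.231, -0.0]
force: [-0.1, 0.5, -0.8]
grip_width: 0.236
grip_force: 49.2
[ 535.016471   -294.34614251  147.71367048] 0.2360446079083555
```

View pics/s3.png

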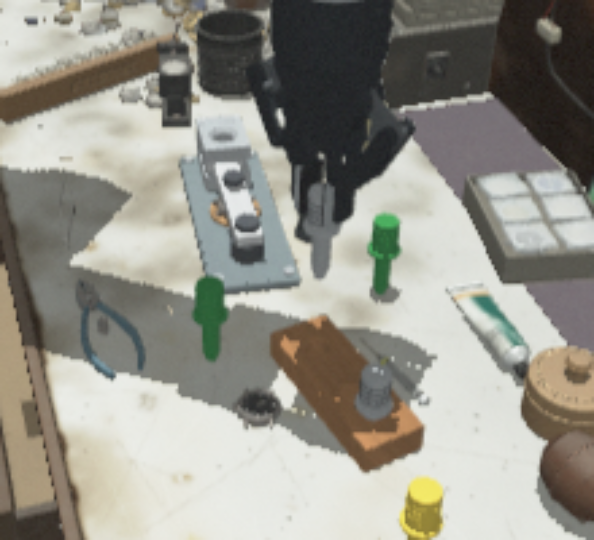

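The long pin is held and nearly upright, with its foot at crop (320,274). The short pin is still in the stand.

```bash
python3 - <<'E'
from h import *
print(proj("side",[535,-294.3,92.4]),(220+321/2.7-.5,100+273/2.7-.5),onz("side",220+321/2.7-.5,100+273/2.7-.5,92.4))
E
python3 -m crank '[[[0.32,-0.608,0,0,0,0,15],[0.32,-0.608,0,0,0,0,15],[0.32,-0.608,0,0,0,0,15],[0.32,-0.608,0,0,0,0,15],[0.32,-0.608,0,0,0,0,15],[0.32,-0.608,0,0,0,0,15],[0.32,-0.608,0,0,0,0,15],[0.32,-0.608,0,0,0,0,15]]]'
python3 -m crank '[[[0.32,-0.608,0,0,0,0,15],[0.32,-0.608,0,0,0,0,15],[0.32,-0.608,0,0,0,0,15],[0.32,-0.608,0,0,0,0,15],[0.32,-0.608,0,0,0,0,15],[0.32,-0.608,0,0,0,0,15],[0.3,-0.6,0,0,0,0,15],[0.3,-0.6,0,0,0,0,15]]]'
python3 - <<'E'
from h import *
s=sense();print(s["eef_pos"],s["force"])
a=capture("side");cv2.imwrite("pics/s4.png",cv2.resize(a[50:200,240:380],None,fx=4,fy=4,interpolation=cv2.INTER_CUBIC))
b=capture("top");cv2.imwrite("pics/t4.png",b)
p=proj("side",[*s["eef_pos"][:2],s["eef_pos"][2]-55.3]);print(p,(p-[240,50])*4)
E
```

```text
[337.59462568 201.53354625] (338.3888888888889, 200.6111111111111) [ 537.54461955 -291.9689541    92.4       ]
time_s: 5.0
eef_pos: [537.6, -155.6, 147.8]
ee_rot: [0.0, 0.973, 0.231, 0.0]
force: [-0.5, 0.1, -0.5]
grip_width: 0.238
grip_force: 49.2
time_s: 5.8
eef_pos: [539.2, -19.1, 147.8]
ee_rot: [0.0, 0.973, 0.231, 0.0]
force: [0.3, -0.7, -0.3]
grip_width: 0.241
grip_force: 49.2
[539.22385723 -19.08219624 147.80474548] [ 0.34994432 -0.71910466 -0.25926878]
[301.69402549 136.49274074] [246.77610195 345.97096296]
```

View pics/s4.png

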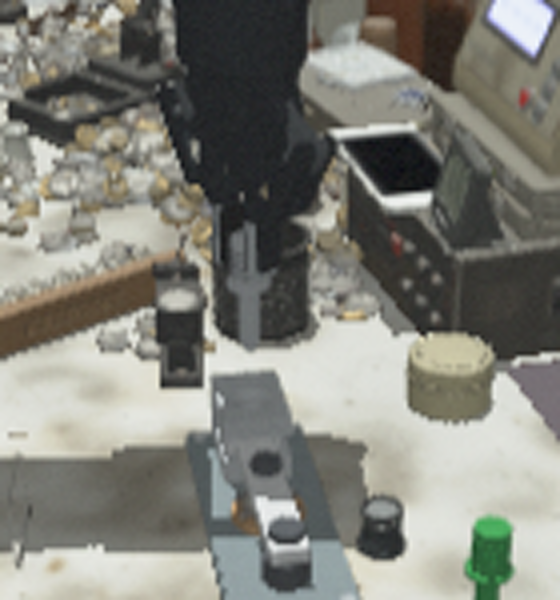

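The pin foot, at crop (249,345), is above the fork, whose top is in shadow at about (248,400). I'll go down to the mouth first.

```bash
python3 -m crank '[[[0.02,0.05,0.3,0,0,0,15],[0,0,0.3,0,0,0,15],[0,0,0.3,0,0,0,15],[0,0,0.3,0,0,0,15],[0,0,0.3,0,0,0,15],[0,0,0.25,0,0,0,15],[0,0,0.2,0,0,0,15],[0,0,0,0,0,0,15]]]'
```

```text
time_s: 6.7
eef_pos: [540.0, -21.3, 98.3]
ee_rot: [-0.0, 0.973, 0.231, -0.001]
force: [-0.3, -0.4, -1.8]
grip_width: 0.232
grip_force: 49.2
```

```bash
python3 -m crank '[[[0,0,0.15,0,0,0,15],[0,0,0.15,0,0,0,15],[0,0,0.15,0,0,0,15],[0,0,0.15,0,0,0,15],[0,0,0.15,0,0,0,15],[0,0,0.15,0,0,0,15],[0,0,0.15,0,0,0,15],[0,0,0,0,0,0,15]]]'
```

```text
time_s: 7.5
eef_pos: [540.1, -21.3, 72.2]
ee_rot: [-0.0, 0.973, 0.231, -0.0]
force: [-0.7, -0.5, -0.5]
grip_width: 0.236
grip_force: 49.2
```

```bash
python3 -m crank '[[[0,0,0.08,0,0,0,15],[0,0,0.08,0,0,0,15],[0,0,0.06,0,0,0,15],[0,0,0.06,0,0,0,15],[0,0,0.04,0,0,0,15],[0,0,0,0,0,0,15],[0,0,0,0,0,0,15],[0,0,0,0,0,0,15]]]'
```

```text
time_s: 8.3
eef_pos: [540.6, -21.4, 67.2]
ee_rot: [0.0, 0.973, 0.231, 0.0]
force: [-9.7, 1.4, 23.8]
grip_width: 0.235
grip_force: 51.7
```

The pin is seated at the predicted 67.3. I'll ease off, open, and retreat straight up.

```bash
python3 -m crank '[[[0,0,-0.1,0,0,0,15],[0,0,0,0,0,0,50],[0,0,0,0,0,0,50],[0,0,0,0,0,0,50],[0,0,0,0,0,0,50],[0,0,0,0,0,0,50],[0,0,-0.2,0,0,0,50],[0,0,-0.3,0,0,0,50]]]'
python3 -m crank '[[[0,0,-0.5,0,0,0,50],[0,0,-0.6,0,0,0,50],[0,0,-0.6,0,0,0,50],[0,0,-0.6,0,0,0,50],[-0.6,0,-0.6,0,0,0,50],[-0.9,0,-0.3,0,0,0,50],[-0.9,0,0,0,0,0,50],[-0.9,0,0,0,0,0,50]]]'
python3 - <<'E'
from h import *
s=sense();print(s["eef_pos"],s["force"])
a=capture("side");cv2.imwrite("pics/s5.png",cv2.resize(a[120:280,270:390],None,fx=3.7,fy=3.7,interpolation=cv2.INTER_CUBIC))
E
```

```text
time_s: 9.1
eef_pos: [540.2, -21.3, 80.0]
ee_rot: [-0.0, 0.973, 0.231, -0.0]
force: [0.1, -0.2, -0.5]
grip_width: 0.587
grip_force: 0.0
time_s: 9.9
eef_pos: [466.1, -58.8, 161.1]
ee_rot: [0.001, 0.973, 0.231, 0.001]
force: [0.5, -0.3, -0.9]
grip_width: 0.583
grip_force: 0.0
[466.09557495 -58.84415688 161.07888364] [ 0.49673141 -0.27090297 -0.90239338]
```

View pics/s5.png

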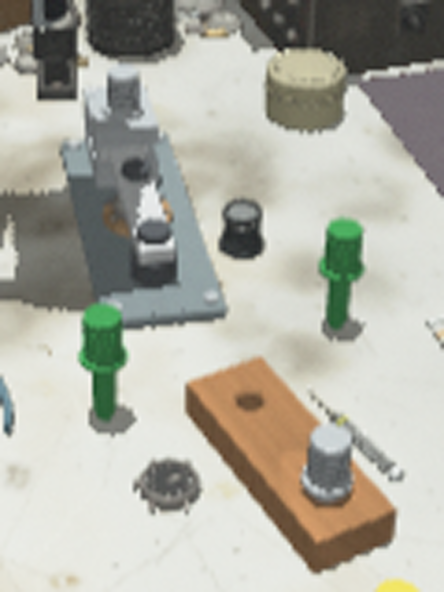

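The pin stands upright in the fork at crop (123,92) with its collar on the top face. The short pin is still in the stand at (328,465), and the gripper is clear.

```bash
python3 -c "
from rig import *
print(finish_job())"
```

```text
the job is handed in; nothing more can be done
None
```

The job is handed in: the long pin went fully home in the fork (its collar met the fork at the expected height) and was released, and the last picture shows the short pin still in its stand; `finish_job()` gave no verdict.

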